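Park the tube rotator with its tube cap-up and lock it

ROBOT

A 6-joint arm with a two-finger parallel gripper is mounted at the origin on a cart in front of the work surface, level with it; the furniture and walls round the work are solid. World frame = base frame: x ahead of the robot, y to its left, z up, the work surface at z = 0. Lengths are in m, angles in rad, forces in N, time in s.
With the tool pointing down it reaches from about 0.25 to 0.85 m from the base axis. Payload 12.5 kg.
Tool frame: the origin (TCP) lies midway between the tips of the shut fingers; the grasp point (between the pads) lies 19 mm behind it; z points along the fingers, x is the direction in which the jaws open and shut, and the axes are right-handed (so a half turn about z gives the same grasp; the last joint's range is limited). The gripper opens to 93 mm and grips with 3 to 60 N. Pads are 15 mm wide; open, the fingers measure 128 mm over their backs; the gripper's body (75 mm by 188 mm) begins 65 mm behind the grasp point.
Start: joints at [-1.275, 0.351, 1.652, -0, 1.139, -0.085], TCP at [0.204, -0.511, 0.219] pointing down, gripper open.
Joint ranges: [-2.75, 2.75], [-0.79, 2.1], [0.01, 2.65], [-1.57, 4.71], [0.07, 3.14], [-2.87, 2.87]. Speed limits (rad/s): [2.22, 2.22, 2.79, 3.14, 3.14, 3.14].

INTERFACE

Orientations are given as a unit quaternion [x, y, z, w].
In Python, from workcell import telemetry, snapshot, camera_params, bot gives the robot as it stands.
- The arm moves only by the tool carry_out, never from a script. Its argument "motion" is a list of rows, each a list of 6 numbers: the shift along the tool's x, y, z in cm, then the turn, a rotation vector about the tool's x, y, z in degrees. A call has 1 to 5 rows; each row shifts and turns the commanded pose from where the row before left it, along the tool's axes as they then stand; what a row does not reach is not made up. A row lasts 1/8 s, in which the tool goes at most 62.5 mm and 10.7 degrees, less where a joint would pass 70% of its speed; a pose out of reach is approached as far as the arm can. A call with a gripper value outside its range is refused whole. "grip" is the finger opening in cm, from 0 to 9.3, set as the call begins (left out, the last holds). The fingers move at their own pace and stop on an object; "grip_force" is the grip in N (left out, the last holds). Time passes only in rows, so rows that do not move let the fingers close. It gives the time, the measured TCP pose, the force and the opening at its end, in the units of the state.
- telemetry.read_state(): the state, without advancing time (a new reading comes with each control period).
- snapshot(name): name is "scene" or "top"; returns the picture (400x640x3 uint8, blue, green, red); there is no depth.
- camera_params(name): a dict with "fov_y" (degrees; the focal length in pixels is half the picture's height over the tangent of half this angle, whatever the lens; pixels are square), "cx", "cy" (the principal point, pixels), "k1" (the pictures are not rectified: a ray, as slopes to the right and down, at radius r is drawn at 1 + k1 r^2 times it, then the intrinsics apply), "cam_to_world" (4x4, takes a point from camera to world coordinates). Camera axes: x right, y down, z forward; pixel columns grow to the right and rows downward; lengths in m; the calibration is good to about 2 mm. A picture is of the moment at which its call begins. camera_params takes no time and is no camera call.
- bot.close_job(): hands the job in, once; it reports no verdict.
The state is a dict: "clock": time; "joints": joint angles; "qd": joint speeds; "tau": joint torques, N m; "tool_pos": TCP position; "ee_rot": TCP orientation; "force": force on the tool from outside, world axes, zero at the start; "torque": the same for the moment, N m; "grip_width": finger opening in m.
Only numpy, scipy, OpenCV 4.12 (cv2) and the standard library are available. Lean on these libraries where they do the work, as an engineer would, in place of code of your own. Each camera call takes 0.05 s, during which the arm holds its last target. There are 200 camera calls.

TASK

The tube rotator stopped with its one blood tube at a slant or upside down. Push the wheel round by its empty arms with the fingertips, arm after arm, without touching the tube, until the tube stands straight up with its cap on top, so that the blood runs down from the cap; then press the black knob on top of the stand all the way down so that its pin drops into the notch and locks the wheel. Nothing is gripped, lifted or carried: leave the rotator standing where it is and do not disturb the vials, the bottle and the loose cap around it.

Things in the scene. Friction and masses are not known exactly. Their poses are not given: they have to be found in the camera images.
- rotator: grey bench rotator for blood tubes, loose, 4 kg, rubber feet that hold at light pushes; origin at worktop level amid its stand (x -95 to +120, y +-75, 28 mm high). Its -x side is the front with the wheel, +y is left seen from the front, z up. Housing behind the wheel: x +10 to +102, y +-52, 202 mm high; on it an aluminium bracket: x -30 to +36, y +-18, top at 248 mm
- wheel (a joint): angle of the wheel about its level axle (rotator's x axis), rad: 0 or a multiple of 2 pi = tube straight up, cap on top; grows clockwise seen from the front (at pi/2 the cap points to the rotator's -y, right seen from the front). Turns endlessly both ways, does not coast, stays where left; moving it takes about 1.5 N at 100 mm from the axle, more if pushed fast
- hub (a point): centre of the wheel on the axle, in the mid plane of the arms, 170 mm above the worktop, axes as the rotator's (at x = -55 mm there). Six straight white arms stand out from it like spokes, 60 degrees apart, no rim: each 14 mm wide, 8 mm thick along the axle, its round end 130 mm from the axle. Grey tube clips on the front of each arm, 18 mm wide and 18 deep, 45 to 87 mm from the axle; beyond, the arm is bare
- tube_arm_end (a point): end of the arm that carries the tube, 130 mm from the axle, in the mid plane of the arms; the other five arms, all empty, follow every 60 degrees; z points away from the axle
- disc (a point): centre of the aluminium index disc, radius 50 mm, that turns with the wheel 33 to 43 mm behind the arms' mid plane; one tapered notch in line with each arm
- tube_mid (a point): middle of the only tube on the wheel: 78 mm long, 13 mm thick, cap 16 mm; it lies along its arm, in front of it, this point 75 mm from the axle and 12.5 mm in front of the arms' mid plane; z runs along the tube to the cap, away from the axle
- sample_tube: the same tube as a body (not to be touched); origin at its bottom end, 36 mm from the axle; z runs to its cap
- lock_top (a point): centre of the top of the black round locking knob, 29 mm across: in the rotator's frame x -17, y 0, z 274 mm when up, 38 mm behind the arms' mid plane. Pressed, it goes straight down 13 mm (2.5 N friction, a few N more while the pin centres the wheel) and stays there. Its pin enters a notch and pulls the wheel true if an arm is within 7 degrees of upright; else it stops on the disc after 3 mm
- lock (a joint): travel of the locking knob, m: 0 up, 0.013 fully down; it does not spring back, and every arm has its notch, so it can lock a wrong arm
- vial_near: bystander: white vial with snap cap, 36 mm wide, 90 mm high, loose, upright; origin at the centre of its underside
- vial_front: bystander: white vial with snap cap, 36 mm wide, 90 mm high, loose, upright, in front of the rotator; origin at the centre of its underside
- cap_near: bystander: loose white screw cap, 50 mm wide, 18 mm high; origin at the centre of its underside
- amber_bottle: bystander: small amber bottle with black cap, 34 mm wide, 92 mm high, loose, upright; origin at the centre of its underside

How it is judged:
By the outcome, as a careful person would: the job done as asked, in the order asked, and still so for the second after the job is handed in, with the robot touching nothing.
It also fails if it takes over 61 s, if anything falls off the work surface, if the arm or the gripper's body presses on something with over 40 N, if the wrist force passes 120 N, or if a joint passes its speed limit or range.

## Working session

There is one attempt and no reset: what is moved stays moved. The work goes in short steps, Python scripts to look and compute and a tool call to move; the robot and the scene stay as the last step left them, time stands still between calls to the robot, and variables do not carry over. Pictures are saved under pics/ and viewed, about 8 in all and at most 12, crops included, and the job is handed in when it is done.

Besides the shell and the picture viewer there is one more tool, called by a JSON object that holds its "name" and its "arguments", one argument or row to a line. carry_out: Moves the arm, as the interface text tells. Its arguments: {"type":"object","properties":{"motion":{"type":"array","items":{"type":"array","items":{"type":"number"}}},"grip":{"type":"number"},"grip_force":{"type":"number"}},"required":["motion"]}

```bash
mkdir -p pics; ls; cat > h.py <<'E'
import numpy as np, cv2
from workcell import telemetry, snapshot, camera_params, bot
def ray(cam,u,v):
    p=camera_params(cam); f=200/np.tan(np.radians(p['fov_y'])/2)
    K=np.array([[f,0,p['cx']],[0,f,p['cy']],[0,0,1]])
    xy=cv2.undistortPoints(np.array([[[u,v]]],float),K,np.array([p['k1'],0,0,0.]))[0,0]
    T=np.array(p['cam_to_world']); d=T[:3,:3]@[xy[0],xy[1],1]
    return T[:3,3],d/np.linalg.norm(d)
def onz(cam,u,v,z):
    o,d=ray(cam,u,v); return o+d*(z-o[2])/d[2]
def proj(cam,P):
    p=camera_params(cam); f=200/np.tan(np.radians(p['fov_y'])/2)
    T=np.linalg.inv(np.array(p['cam_to_world'])); q=T[:3,:3]@np.asarray(P,float)+T[:3,3]
    s=q[:2]/q[2]; s=s*(1+p['k1']*(s@s)); return np.array([f*s[0]+p['cx'],f*s[1]+p['cy']])
E
python3 - <<'E'
from h import *
for n in("scene","top"):
    cv2.imwrite(f"pics/{n}0.png",snapshot(n)); p=camera_params(n); print(n,p['fov_y'],p['cx'],p['cy'],p['k1'],np.round(p['cam_to_world'],3).tolist())
print(telemetry.read_state())
E
```

```text
pics
scene 57.57374427327812 322.515220077483 201.34126412431542 -0.027334027711334943 [[-0.805, -0.332, 0.491, 0.064], [-0.593, 0.451, -0.667, 0.767], [0.0, -0.828, -0.56, 0.706], [0.0, 0.0, 0.0, 1.0]]
top 45.17054026793678 316.7078682107852 210.69100521245366 -0.03061110739965906 [[0.027, -0.994, 0.107, 0.394], [-1.0, -0.029, -0.012, 0.164], [0.015, -0.106, -0.994, 1.495], [0.0, 0.0, 0.0, 1.0]]
{'clock': 0.1, 'joints': array([-1.27460559e+00,  3.51166828e-01,  1.65232679e+00, -1.30678802e-05,
        1.13910026e+00, -8.46103961e-02]), 'qd': array([ 9.09228531e-04, -5.61054511e-04, -2.18675569e-03,  5.08072609e-06,
        1.29406011e-04, -1.73771102e-03]), 'tau': array([ 9.14655047e-04, -4.98027813e+01, -2.85704952e+01,  7.00105797e-02,
        2.38623738e-02, -1.45063916e-05]), 'tool_pos': array([ 0.20434443, -0.51031294,  0.21817643]), 'ee_rot': array([ 8.28151275e-01, -5.60504429e-01, -3.93114998e-04, -3.10014214e-04]), 'force': array([-0.14135179, -0.21833695,  0.19176453]), 'torque': array([0.01665295, 0.00763805, 0.00313835]), 'grip_width': 0.09285997774542327}
```

View pics/scene0.png

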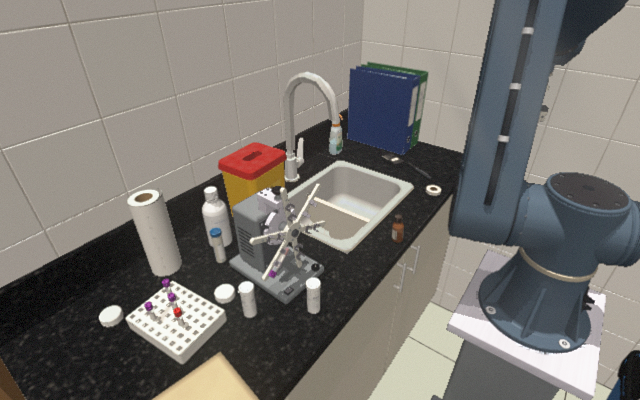

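View pics/top0.png

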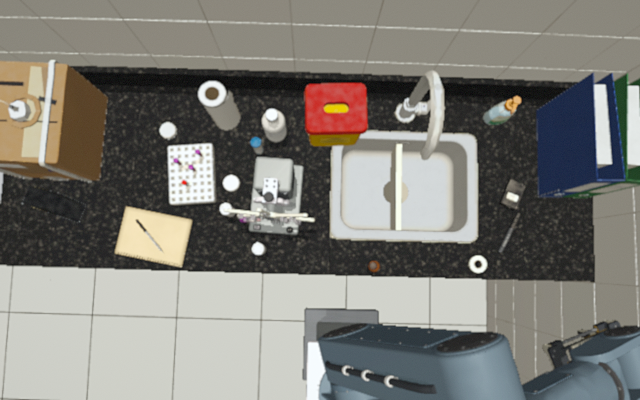

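The scene view shows the rotator at about (275,240), with the tube's purple cap near (272,273), pointing low. The top view has the rotator at about (275,200) with its front facing the robot. I'll zoom both.

```bash
python3 - <<'E'
from h import *
a=cv2.imread("pics/scene0.png")[175:315,205:345]; b=cv2.imread("pics/top0.png")[145:265,210:330]
a=cv2.resize(a,(560,560),interpolation=cv2.INTER_CUBIC)
cv2.imwrite("pics/sc.png",a); cv2.imwrite("pics/tc.png",cv2.resize(b,(600,600),interpolation=cv2.INTER_CUBIC))
E
```

```text
(no output)
```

View pics/sc.png

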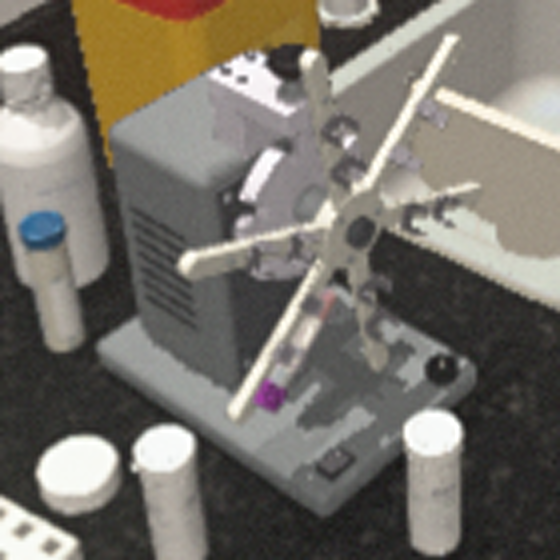

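View pics/tc.png

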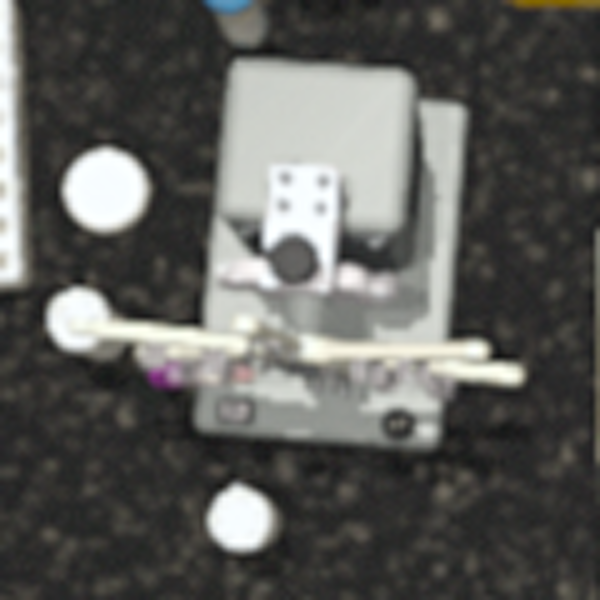

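```bash
cat > fit.py <<'E'
from h import *
t=lambda u,v:(u/5+210,v/5+145)
s=lambda u,v:(u/4+205,v/4+175)
k=onz("top",*t(293,258),.274); fl=onz("top",*t(197,433),.028); fr=onz("top",*t(440,448),.028); br=onz("top",*t(468,103),.028)
print("knob",k,"stand",fl,fr,br,np.linalg.norm(fl-fr),np.linalg.norm(fr-br))
hl=onz("top",*t(228,62),.202);hr=onz("top",*t(413,72),.202);print("housing back",hl,hr)
for a,b in((fl,fr),(hl,hr)): d=a-b; print("yaw",np.degrees(np.arctan2(-d[0],d[1])))
d=br-fr; print("yaw",np.degrees(np.arctan2(d[1],d[0])))
for n,c,z in(("vial_near",t(78,320),.09),("vial_front",t(240,518),.09),("cap",t(106,190),.018)): print(n,onz("top",*c,z))
yaw=np.radians(-3.5) 
import sys
if len(sys.argv)>1: yaw=np.radians(float(sys.argv[1]))
X=np.array([np.cos(yaw),np.sin(yaw),0]);Y=np.array([-X[1],X[0],0])
org=k+.017*X; org[2]=0; hub=org-.055*X+[0,0,.17]; print("org",org,"hub",hub, "hub px",proj("scene",hub),proj("top",hub))
for n,c in dict(tube=(236,412),opp=(450,40),L=(187,264),R=(475,190),U=(312,60),D=(375,362),hubc=(362,232)).items():
    o,d=ray("scene",*s(*c)); p=o+d*(((hub-o)@X)/(d@X))-hub
    print(n,"r",round(np.linalg.norm(p),4),"ang cw",round(np.degrees(np.arctan2(-p@Y,p[2])),1))
E
python3 fit.py
```

```text
knob [0.55815645 0.27250663 0.274     ] stand [0.48189007 0.34883216 0.028     ] [0.47694059 0.2004504  0.028     ] [0.6912138  0.18982256 0.028     ] 0.14846427925593994 0.21453662069806048
housing back [0.67483813 0.31855097 0.202     ] [0.67230185 0.21731126 0.202     ]
yaw -1.910471722537522
yaw -1.4350879538063632
yaw -2.8395148659009504
vial_near [0.54252102 0.4135496  0.09      ]
vial_front [0.42940259 0.31395682 0.09      ]
cap [0.63171323 0.41286525 0.018     ]
org [0.57512474 0.2714688  0.        ] hub [0.52022733 0.27482647 0.17      ] hub px [290.32976176 231.20594462] [270.40025827 215.26814747]
tube r 0.1233 ang cw -131.0
opp r 0.1275 ang cw 50.9
L r 0.1203 ang cw -69.0
R r 0.1313 ang cw 110.7
U r 0.1217 ang cw -6.5
D r 0.1287 ang cw 170.1
hubc r 0.0229 ang cw 133.4
```

The wheel reads about -129°, and the arm residues agree within about 3°. Plan, with the fingers shut and pointing down:
1. Push the arm at -9° clockwise by about 85°.
2. Push the next empty arm by about 45°, so the tube comes upright.
3. Press the knob.

First, the transit.

{"name": "carry_out", "arguments": {
  "motion": [
    [0,0,-3,0,0,-9.4],
    [0,0,-3,0,0,-9.4],
    [0,0,-3,0,0,-9.4],
    [0,0,-3,0,0,-9.4],
    [0,0,-3,0,0,-9.4]
  ],
  "grip": 0
}}

```text
clock: 0.72
tool_pos: [0.2043, -0.5104, 0.3693]
ee_rot: [0.983, -0.181, -0.0, -0.0]
force: [-0.4, -0.7, -0.1]
grip_width: 0.047
```

{"name": "carry_out", "arguments": {
  "motion": [
    [0,0,-3,0,0,-9.4],
    [0,0,-3,0,0,-9.4],
    [2,-5.5,0,0,0,0],
    [2,-5.5,0,0,0,0],
    [2,-5.5,0,0,0,0]
  ]
}}

```text
clock: 1.35
tool_pos: [0.2715, -0.3465, 0.4283]
ee_rot: [1.0, -0.021, -0.0, -0.0]
force: [0.5, -0.4, 0.5]
grip_width: 0.0011
```

{"name": "carry_out", "arguments": {
  "motion": [
    [2,-5.5,0,0,0,0],
    [2,-5.5,0,0,0,0],
    [2,-5.5,0,0,0,0],
    [2,-5.5,0,0,0,0],
    [2,-5.5,0,0,0,0]
  ]
}}

```text
clock: 1.98
tool_pos: [0.3828, -0.0757, 0.4286]
ee_rot: [1.0, -0.021, 0.0, 0.0]
force: [1.6, -0.8, -0.4]
grip_width: 0.0006
```

{"name": "carry_out", "arguments": {
  "motion": [
    [1.65,-5.7,0,0,0,0],
    [1.65,-5.7,0,0,0,0],
    [1.65,-5.7,0,0,0,0],
    [1.65,-5.7,0,0,0,0],
    [1.65,-5.7,0,0,0,0]
  ]
}}

```text
clock: 2.6
tool_pos: [0.477, 0.2058, 0.4284]
ee_rot: [1.0, -0.021, -0.0, 0.0]
force: [0.8, 0.1, -0.1]
grip_width: 0.0003
```

{"name": "carry_out", "arguments": {
  "motion": [
    [1.65,-5.7,0,0,0,0],
    [1.65,-5.7,0,0,0,0],
    [0,0,4,0,0,0],
    [0,0,2,0,0,0],
    [0,0,0,0,0,0]
  ]
}}

```text
clock: 3.22
tool_pos: [0.5141, 0.3161, 0.367]
ee_rot: [1.0, -0.021, -0.001, 0.001]
force: [-0.5, -0.3, -0.3]
grip_width: 0.0003
```

```bash
cat > look.py <<'E'
from h import *
import sys
n=sys.argv[1]
a=snapshot("scene")[120:315,190:385]; b=snapshot("top")[130:260,210:340]
cv2.imwrite(f"pics/{n}.png",np.hstack([cv2.resize(x,(400,400),interpolation=cv2.INTER_CUBIC) for x in(a,b)]))
print(telemetry.read_state()['tool_pos'],telemetry.read_state()['force'])
E
python3 look.py a1
```

```text
[0.51474246 0.31624961 0.36949724] [ 0.21536982  1.02768046 -0.19120552]
```

View pics/a1.png

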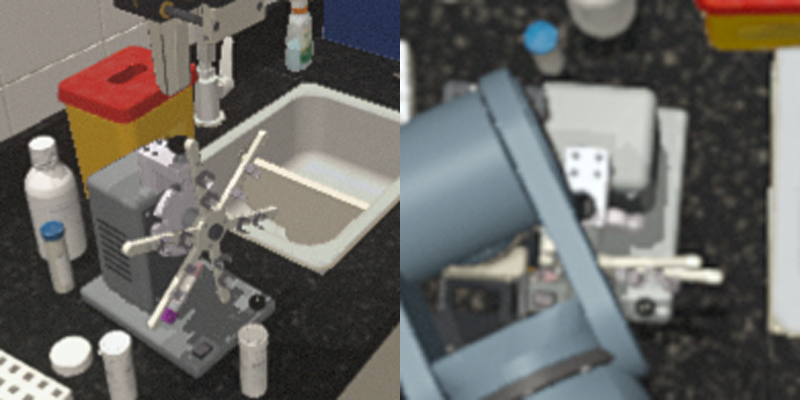

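The picture shows the shut fingertips above and to the left of the upper arm, with nothing touching. Descending beside the arm and starting the first arc.

{"name": "carry_out", "arguments": {
  "motion": [
    [0,0,4,0,0,0],
    [0,0,4,0,0,0],
    [0,0,1.15,0,0,0],
    [0,0,0,0,0,0]
  ]
}}

```text
clock: 3.82
tool_pos: [0.515, 0.3164, 0.2783]
ee_rot: [1.0, -0.021, 0.0, -0.0]
force: [0.9, 0.4, 0.6]
grip_width: 0.0007
```

{"name": "carry_out", "arguments": {
  "motion": [
    [0,0.92,0,0,0,0],
    [0,0.92,0,0,0,0],
    [0,0.92,0,0,0,0],
    [0,0.94,0.07,0,0,0],
    [0,0.94,0.07,0,0,0]
  ]
}}

```text
clock: 4.45
tool_pos: [0.5127, 0.2692, 0.2759]
ee_rot: [1.0, -0.021, 0.0, -0.0]
force: [0.1, 2.8, 1.2]
grip_width: 0.0006
```

```bash
python3 look.py a2
```

```text
[0.51258969 0.26883294 0.27565298] [-0.24391933  0.05431225  0.32846207]
```

View pics/a2.png

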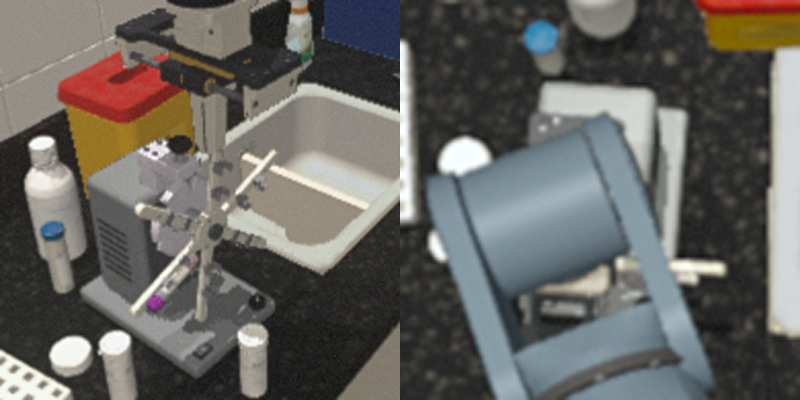

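The wheel is turning cleanly (contact force about 2.8 N). The tube arm has moved left and up, and the stand has not moved. Continuing the arc.

{"name": "carry_out", "arguments": {
  "motion": [
    [0,0.94,0.07,0,0,0],
    [0,0.89,0.3,0,0,0],
    [0,0.89,0.3,0,0,0],
    [0,0.89,0.3,0,0,0],
    [0,0.78,0.5,0,0,0]
  ]
}}

```text
clock: 5.18
tool_pos: [0.5108, 0.2254, 0.2608]
ee_rot: [1.0, -0.021, 0.0, 0.0]
force: [-0.7, -1.5, 2.4]
grip_width: 0.0005
```

{"name": "carry_out", "arguments": {
  "motion": [
    [0,0.78,0.5,0,0,0],
    [0,0.78,0.5,0,0,0],
    [0,0.62,0.7,0,0,0],
    [0,0.62,0.7,0,0,0],
    [0,0.62,0.7,0,0,0]
  ]
}}

```text
clock: 5.8
tool_pos: [0.5094, 0.1915, 0.2295]
ee_rot: [1.0, -0.021, -0.0, -0.0]
force: [0.4, 2.6, 1.3]
grip_width: 0.0006
```

{"name": "carry_out", "arguments": {
  "motion": [
    [0,0.42,0.85,0,0,0],
    [0,0.42,0.85,0,0,0],
    [0,0.42,0.85,0,0,0],
    [0,0,0,0,0,0]
  ]
}}

```text
clock: 6.3
tool_pos: [0.5085, 0.1789, 0.2037]
ee_rot: [1.0, -0.021, -0.001, 0.0]
force: [0.2, 0.5, -1.2]
grip_width: 0.0003
```

```bash
python3 look.py a3
```

```text
[0.50884391 0.17924762 0.2044754 ] [ 0.35106754 -0.47166781  0.37181365]
```

View pics/a3.png

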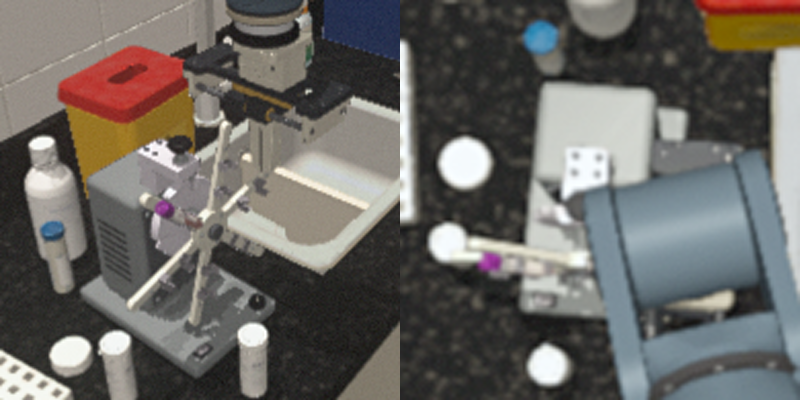

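The tube now slants to the upper left at about -46°, and the finger rests on the right arm at about 75°. Lifting over and going in behind the next empty arm, which stands at about +15°.

{"name": "carry_out", "arguments": {
  "motion": [
    [0,0,-5.2,0,0,0],
    [0,0,-5.2,0,0,0],
    [0,0,-5.2,0,0,0],
    [0,0,0,0,0,0],
    [0,-3.6,0,0,0,0]
  ]
}}

```text
clock: 7.02
tool_pos: [0.5105, 0.2145, 0.3606]
ee_rot: [1.0, -0.022, 0.0, 0.0]
force: [-0.0, 0.4, -1.1]
grip_width: 0.0005
```

{"name": "carry_out", "arguments": {
  "motion": [
    [0,-3.6,0,0,0,0],
    [0,-3.7,0,0,0,0],
    [0,0,0,0,0,0],
    [0,0,4.2,0,0,0],
    [0,0,4.2,0,0,0]
  ]
}}

```text
clock: 7.65
tool_pos: [0.5132, 0.2873, 0.2751]
ee_rot: [1.0, -0.021, 0.0, 0.0]
force: [-0.1, -0.2, 0.3]
grip_width: 0.0001
```

{"name": "carry_out", "arguments": {
  "motion": [
    [0,0,0,0,0,0],
    [0,0.92,0,0,0,0],
    [0,0.92,0,0,0,0],
    [0,0.92,0,0,0,0],
    [0,0.89,0.3,0,0,0]
  ]
}}

```text
clock: 8.28
tool_pos: [0.5122, 0.2512, 0.2744]
ee_rot: [1.0, -0.021, 0.001, -0.0]
force: [1.2, 1.7, 1.7]
grip_width: 0.0003
```

{"name": "carry_out", "arguments": {
  "motion": [
    [0,0.89,0.3,0,0,0],
    [0,0.89,0.3,0,0,0],
    [0,0.78,0.5,0,0,0],
    [0,0.78,0.5,0,0,0],
    [0,0.78,0.5,0,0,0]
  ]
}}

```text
clock: 8.9
tool_pos: [0.51, 0.2101, 0.252]
ee_rot: [1.0, -0.021, -0.0, -0.0]
force: [0.6, 2.3, 0.2]
grip_width: 0.0003
```

{"name": "carry_out", "arguments": {
  "motion": [
    [0,0.62,0.7,0,0,0],
    [0,0.62,0.7,0,0,0],
    [0,0,0,0,0,0]
  ]
}}

```text
clock: 9.28
tool_pos: [0.5094, 0.1976, 0.2379]
ee_rot: [1.0, -0.021, -0.001, 0.0]
force: [-0.6, -0.1, 0.2]
grip_width: 0.0006
```

```bash
python3 - <<'E'
from h import *
a=snapshot("scene")[120:300,200:380]
cv2.imwrite("pics/a4.png",cv2.resize(a,(720,720),interpolation=cv2.INTER_CUBIC)[:600]); print(telemetry.read_state()['tool_pos'],telemetry.read_state()['force'])
E
```

```text
[0.50953749 0.19789926 0.23820404] [-0.16956321 -0.68794652  0.05868996]
```

View pics/a4.png

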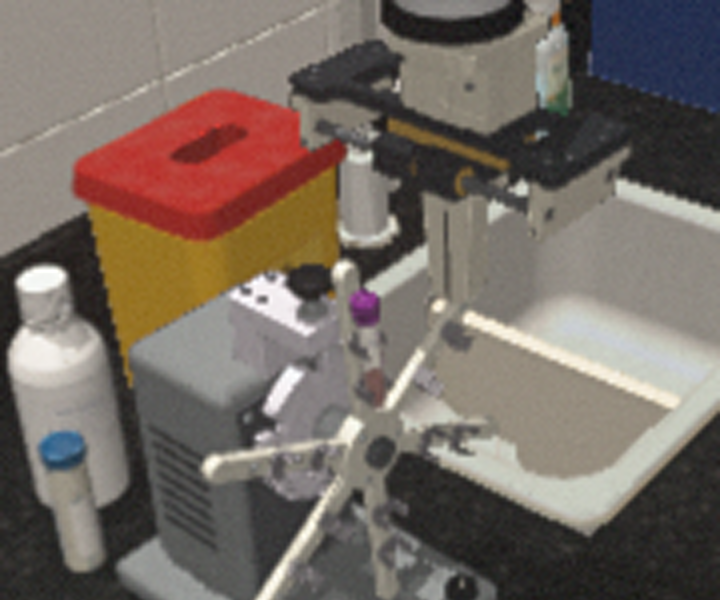

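The tube is nearly upright: cap at (365,308), arm end at (345,268), the finger still on the next arm. Measuring the angle.

```bash
python3 - <<'E'
from h import *
yaw=np.radians(-2.1);X=np.array([np.cos(yaw),np.sin(yaw),0]);Y=np.array([-X[1],X[0],0]);hub=np.array([.5202,.2739,.17])
s=lambda u,v:(u/4+200,v/4+120)
for n,c,o_ in(("U",(345,268),0),("D",(388,590),0),("L",(210,467),0),("capcentre",(365,308),.0125)):
    o,d=ray("scene",*s(*c)); h=hub-X*o_; p=o+d*(((h-o)@X)/(d@X))-h
    print(n,np.linalg.norm(p),np.degrees(np.arctan2(-p@Y,p[2])))
def R(t): t=np.radians(t); return hub+.126*(-Y*np.sin(t)+np.array([0,0,np.cos(t)]))
for t in(-9,-6,-3,0): print(t,(proj("scene",R(t))-[200,120])*4,(proj("scene",R(180+t))-[200,120])*4,(proj("scene",R(t-60))-[200,120])*4)
E
```

```text
U 0.12383959571428178 -2.224186973352652
D 0.1302392709324992 173.44710924672907
L 0.12473227334491326 -63.78642675630734
capcentre 0.10286353371105958 -2.2673061426432373
-9 [325.61878401 278.49990012] [392.71956673 580.25173279] [203.83590269 487.41307283]
-6 [334.05373838 271.99640462] [385.98708776 586.85268575] [206.18448543 475.8769164 ]
-3 [342.49070377 266.07415349] [379.14007687 593.1477459 ] [209.0320668  464.18905719]
0 [350.89982484 260.74523974] [372.19127684 599.11999422] [212.37070417 452.39403636]
```

About -4°. One more 5° row, then retract and check.

{"name": "carry_out", "arguments": {
  "motion": [
    [0,0.6,0.65,0,0,0],
    [0,0,0,0,0,0],
    [0,0,-4,0,0,0],
    [0,0,-5,0,0,0],
    [0,0,-5,0,0,0]
  ]
}}

```text
clock: 9.95
tool_pos: [0.5091, 0.1921, 0.3736]
ee_rot: [1.0, -0.021, -0.0, 0.0]
force: [0.5, 0.9, 0.0]
grip_width: 0.0004
```

```bash
python3 - <<'E'
from h import *
a=snapshot("scene")[120:300,200:380]; cv2.imwrite("pics/a5.png",cv2.resize(a,(720,720),interpolation=cv2.INTER_CUBIC)[200:720])
print(telemetry.read_state()['tool_pos'])
E
```

```text
[0.51054763 0.19249801 0.38047747]
```

View pics/a5.png

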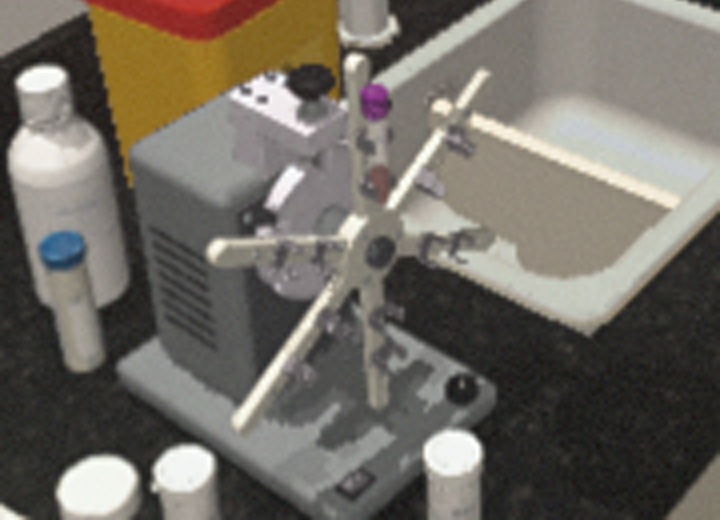

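The wheel is at about 0° (upper, lower and left arm ends give +2, -2 and 0°), well within the 7° window. Moving over the knob and pressing in small steps.

{"name": "carry_out", "arguments": {
  "motion": [
    [2.2,-4.1,0,0,0,0],
    [2.2,-4.1,0,0,0,0],
    [0,0,0,0,0,0],
    [0,0,4,0,0,0],
    [0,0,4,0,0,0]
  ]
}}

```text
clock: 10.62
tool_pos: [0.5565, 0.2717, 0.2912]
ee_rot: [1.0, -0.021, 0.0, -0.0]
force: [1.1, 0.5, -0.6]
grip_width: 0.0004
```

{"name": "carry_out", "arguments": {
  "motion": [
    [0,0,1,0,0,0],
    [0,0,0,0,0,0]
  ]
}}

```text
clock: 10.88
tool_pos: [0.5569, 0.272, 0.2828]
ee_rot: [1.0, -0.021, 0.0, -0.0]
force: [-0.4, 0.6, -0.5]
grip_width: 0.0005
```

{"name": "carry_out", "arguments": {
  "motion": [
    [0,0,0.5,0,0,0],
    [0,0,0.3,0,0,0],
    [0,0,0,0,0,0]
  ]
}}

```text
clock: 11.25
tool_pos: [0.5569, 0.2723, 0.2744]
ee_rot: [1.0, -0.021, 0.0, -0.0]
force: [0.6, 0.2, 0.4]
grip_width: 0.0004
```

{"name": "carry_out", "arguments": {
  "motion": [
    [0,0,0.3,0,0,0],
    [0,0,0.3,0,0,0],
    [0,0,0.3,0,0,0]
  ]
}}

```text
clock: 11.62
tool_pos: [0.5569, 0.2723, 0.265]
ee_rot: [1.0, -0.021, 0.0, -0.0]
force: [0.6, 0.4, 2.5]
grip_width: 0.0004
```

{"name": "carry_out", "arguments": {
  "motion": [
    [0,0,0.3,0,0,0],
    [0,0,0.1,0,0,0],
    [0,0,0.1,0,0,0],
    [0,0,0,0,0,0]
  ]
}}

```text
clock: 12.12
tool_pos: [0.557, 0.2723, 0.261]
ee_rot: [1.0, -0.021, 0.001, -0.0]
force: [-1.6, -0.1, 8.9]
grip_width: 0.0001
```

{"name": "carry_out", "arguments": {
  "motion": [
    [0,0,0.1,0,0,0],
    [0,0,0,0,0,0]
  ]
}}

```text
clock: 12.38
tool_pos: [0.5571, 0.2724, 0.2609]
ee_rot: [1.0, -0.021, 0.001, -0.0]
force: [-2.7, -1.4, 14.4]
grip_width: 0.0009
```

The knob is on its end stop: the tip is at 0.261 m (13 mm of travel) and the force rises without movement. Retracting for a final check.

{"name": "carry_out", "arguments": {
  "motion": [
    [0,0,-1,0,0,0],
    [0,0,-4,0,0,0],
    [0,0,-5,0,0,0],
    [0,0,-5,0,0,0],
    [-3,5,0,0,0,0]
  ]
}}

```text
clock: 13.0
tool_pos: [0.5266, 0.2248, 0.4126]
ee_rot: [1.0, -0.02, 0.003, -0.001]
force: [0.7, -0.5, -1.0]
grip_width: 0.0002
```

{"name": "carry_out", "arguments": {
  "motion": [
    [-2,5.5,0,0,0,0],
    [-2,5.5,0,0,0,0],
    [-2,5.5,0,0,0,0],
    [-2,5.5,0,0,0,0],
    [0,0,0,0,0,0]
  ]
}}

```text
clock: 13.62
tool_pos: [0.4346, 0.0047, 0.4095]
ee_rot: [1.0, -0.023, 0.0, 0.0]
force: [0.9, 1.2, 0.0]
grip_width: 0.0005
```

```bash
python3 look.py a6; python3 - <<'E'
import cv2,numpy as np
a=cv2.imread("pics/a6.png")
from h import *
s=snapshot("scene")[170:310,200:340]; t=snapshot("top")[145:285,200:340]
cv2.imwrite("pics/a7.png",np.hstack([cv2.resize(x,(400,400),interpolation=cv2.INTER_CUBIC) for x in(s,t)]))
E
```

```text
[0.43567474 0.00702948 0.40920845] [ 0.20656534  0.91944912 -0.41959051]
```

View pics/a7.png

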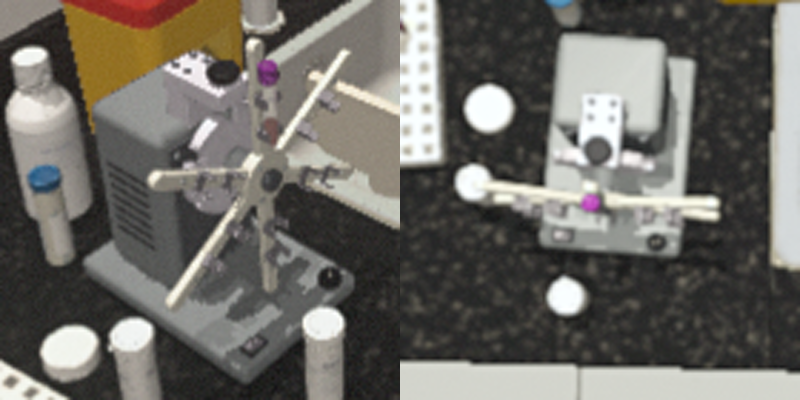

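The picture shows the tube upright with its purple cap on top at (268,72), the knob low on the bracket, and the stand, vials and cap where they were.

```bash
python3 -c "
from workcell import bot
print(bot.close_job())"
```

```text
the job is handed in; nothing more can be done
None
```

The tube now stands straight up with its cap on top, and the wheel is locked; I handed the job in at about 14 s of the 61 s allowed.

- **Turning the wheel:** it had stopped at about -129°. I pushed two empty arms clockwise with the shut fingertips, about 84° and then about 45°. Contact forces read about 3 N at most, and the pictures show the fingertips clear of the tube.
- **Before locking:** the three arm ends I measured gave +2°, -2° and 0°, so the wheel was within about 2° of upright. That is inside the lock's 7° window.
- **Locking:** the knob went down the full 13 mm, to a tip height of 0.261 m. There the force rose to 14 N with no further travel, so it was on its end stop.
- **Last picture:** the tube is upright, the knob is down, the arm is clear, and the stand, both vials and the loose cap look unmoved. The amber bottle was outside that crop and I did not check it again; the fingers did not work near it.

No check failed. The arm-end angles scattered by 2 to 4° around their mean.

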